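Set the blade gap of the pipe-peeling jig to its gauge

TASK

Two blue pipe-peeling jigs stand on the bench; one has the orange-handled gauge blade lying in its gap. Turn that jig's adjusting screw clockwise by its bar until the brass shoe just drags on the gauge blade, pressing lightly and not jammed tight. Leave the blade lying where it is in the gap.

Things in the scene. Friction and masses are not known exactly. Their poses are not given: they have to be found in the camera images.
- screw (a joint): Adjusting screw of the jig with the gauge blade. Rad, growing CLOCKWISE from above: 0 backed off, starts 0 to 0.4, end stop 1.9. Stays where left (0.08 N m friction), does not rise. Each rad lowers the shoe 5 mm; it meets the blade at about 1.0, then presses 15 N per rad more. Just dragging (0.5 to 8 N): about 1.05 to 1.5; aim at 1.3: the bar's red end points to the blade's handle side.
- screw_grip (a point): Grip point: centre of the screw's bar, 119 mm above the bench. Bar 50 long, 12 thick, 22 tall, steel, one end red; jig's arm 27 mm below this point, clear around. Axes are the jig's (bolted down, yaw within 0.4 rad) and do not turn with the screw: z up, x from column to open side. Bar's red end points at (-0.271 - screw) rad from +x, anticlockwise positive; along -y at 1.3.
- shoe: Brass shoe, a 34 x 34 x 14 mm block under that jig's arm, lowered straight down by the screw, sprung. Origin at the centre of its underside, on the screw's axis; 33 mm above the bench at joint 0, 28 mm when it meets the blade.
- gauge: Gauge blade: loose aluminium strip 20 mm wide, 150 long, 3 thick, 35 mm orange handle at one end, on the jig's dark steel bed (25 mm above the bench) under the shoe; not to be handled. Origin on its underside near the screw's axis; strip along y from +60 to -90 mm, handle from -90 to -125. It runs along the jig's y within 3 degrees. The other, identical jig has no blade.
Not all that is in view belongs to the job. What is shaped like the part that bears screw but brown or purple is not meant.

How it is judged:
By the outcome, as a careful person would: the job done as asked, in the order asked, and still so for the second after the job is handed in, with the robot touching nothing.
It also fails if it takes over 32 s, if anything falls off the work surface, if the arm or the gripper's body presses on something with over 40 N, if the wrist force passes 120 N, or if a joint passes its speed limit or range.

ROBOT

A 7-joint arm with a two-finger parallel gripper is mounted at the origin on the work surface. World frame = base frame: x ahead of the robot, y to its left, z up, the work surface at z = 0. Lengths are in m, angles in rad, forces in N, time in s.
With the tool pointing down it reaches from about 0.4 to 0.85 m from the base axis. Payload 4.5 kg.
Tool frame: the origin (TCP) lies at the very end of the fingers, on their centre line; the grasp point (between the pads) lies 19 mm behind it (r.grip_point_offset is the distance from the TCP to the grasp point, in m); y points along the fingers, x is the direction in which the jaws open and shut, and the axes are right-handed (so a half turn about y gives the same grasp; the last joint's range is limited). The gripper opens to 88 mm and grips with 3 to 60 N. Pads are 18 mm wide; open, the fingers measure 123 mm over their backs; the gripper's body (75 mm by 187 mm) begins 45 mm behind the grasp point.
Start: joints at [-1.304, 0.689, -0.195, 1.565, 0.157, 0.902, -0.215], TCP at [0.144, 0.608, 0.239] pointing down, gripper open.
Joint ranges: [-3.01, 3.01], [-0.46, 2.08], [-1.47, 1.51], [0.13, 2.56], [-1, 4.14], [0.04, 2.09], [-2.66, 2.66]. Speed limits (rad/s): [2.57, 2.57, 3.14, 3.14, 3.14, 3.14, 3.14].

INTERFACE

Orientations are given as a unit quaternion [x, y, z, w].
In Python, from plant import get_state, snapshot, camera_params, job, r gives the robot as it stands.
- The arm moves only by the tool carry_out, never from a script. Its arguments are lists of equal length, an entry for each row: "offset": the shift along the world's x, y, z in m, a list of three; "twist": the turn about the world's z in degrees. In form: {"offset": [[tx, ty, tz], ...], "twist": [twist, ...]}. A call has 1 to 8 rows; each row shifts and turns the commanded pose from where the row before left it; what a row does not reach is not made up. A row lasts 1/8 s, in which the tool goes at most 62.5 mm and 10.7 degrees, less where a joint would pass 70% of its speed; a pose out of reach is approached as far as the arm can. A call with a gripper value outside its range is refused whole. "grip" is the finger opening in m, from 0 to 0.0881, set as the call begins (left out, the last holds). The fingers move at their own pace and stop on an object; "newtons" is the grip in N (left out, the last holds). Time passes only in rows, so rows that do not move let the fingers close. It gives the time, the measured TCP pose, the force and the opening at its end, in the units of the state.
- get_state(): the state, without advancing time (a new reading comes with each control period).
- snapshot(name): name is "side" or "top" or "wrist"; returns the picture (400x640x3 uint8, red, green, blue); there is no depth.
- camera_params(name): a dict with "camera_matrix" (3x3 intrinsics, pixels), "eye" and "orientation" of the camera in the world. Camera axes: x right, y up, looking along -z (the intrinsics and any distortion apply to the point x, -y, -z); pixel columns grow to the right and rows downward; lengths in m; the calibration is good to about 2 mm. A picture is of the moment at which its call begins: read the wrist's pose just before it. camera_params takes no time and is no camera call; for the wrist camera it gives the pose at the moment of the call.
- job.finish_job(): hands the job in, once; it reports no verdict.
The state is a dict: "clock": time; "q": joint angles; "qd": joint speeds; "joint_torque": joint torques, N m; "tool_pos": TCP position; "eef_rot": TCP orientation; "contact_force": force on the tool from outside, world axes, zero at the start; "moment": the same for the moment, N m; "opening": opening from 0.0 (shut) to 1.0 (fully open).
Only numpy, scipy, OpenCV 4.12 (cv2) and the standard library are available. Lean on these libraries where they do the work, as an engineer would, in place of code of your own. Each camera call takes 0.05 s, during which the arm holds its last target. There are 200 camera calls.

## Working session

There is one attempt and no reset: what is moved stays moved. The work goes in short steps, Python scripts to look and compute and a tool call to move; the robot and the scene stay as the last step left them, time stands still between calls to the robot, and variables do not carry over. Pictures are saved under pics/ and viewed, about 8 in all and at most 12, crops included, and the job is handed in when it is done.

Besides the shell and the picture viewer there is one more tool, called after ">>>" as name(argument=value, ...) on one line, values as JSON. carry_out: Moves the arm, as the interface text tells. Its arguments: {"type":"object","properties":{"offset":{"type":"array"},"twist":{"type":"array"},"grip":{"type":"number"},"newtons":{"type":"number"}},"required":["offset","twist"]}

```bash
mkdir -p pics; python3 - <<'E'
from plant import *
import cv2
s=get_state();print({k:s[k] for k in('clock','tool_pos','eef_rot','opening')},r.grip_point_offset)
for n in("top","side"):
    cv2.imwrite(f"pics/{n}0.png",snapshot(n)[:,:,::-1]);print(n,camera_params(n))
E
```

```text
{'clock': 0.0, 'tool_pos': array([0.14409655, 0.60753108, 0.23790031]), 'eef_rot': array([ 0.55509825,  0.43810669, -0.43903757, -0.55423324]), 'opening': 0.9997549824217482} 0.0187
top {'camera_matrix': array([[397.49841095,   0.        , 314.05527998],
       [  0.        , 397.49841095, 200.28925018],
       [  0.        ,   0.        ,   1.        ]]), 'eye': array([0.36812515, 0.03837318, 0.99849868]), 'orientation': array([ 0.04222108, -0.04037557, -0.70063465,  0.71112466])}
side {'camera_matrix': array([[382.63324589,   0.        , 320.56520783],
       [  0.        , 382.63324589, 197.81431527],
       [  0.        ,   0.        ,   1.        ]]), 'eye': array([0.38087606, 0.59233272, 0.61922594]), 'orientation': array([-0.0311739 ,  0.38450114,  0.91855015, -0.08632891])}
```

View pics/top0.png

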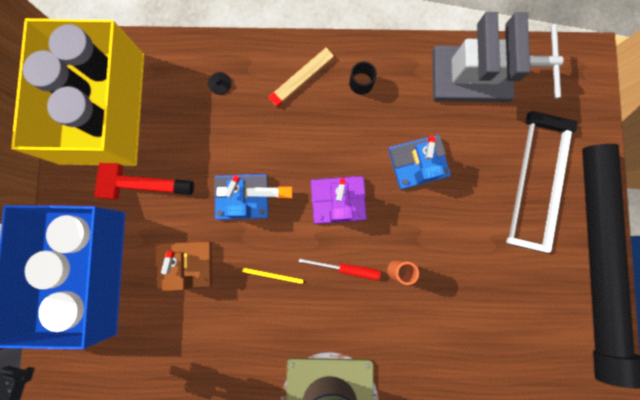

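View pics/side0.png

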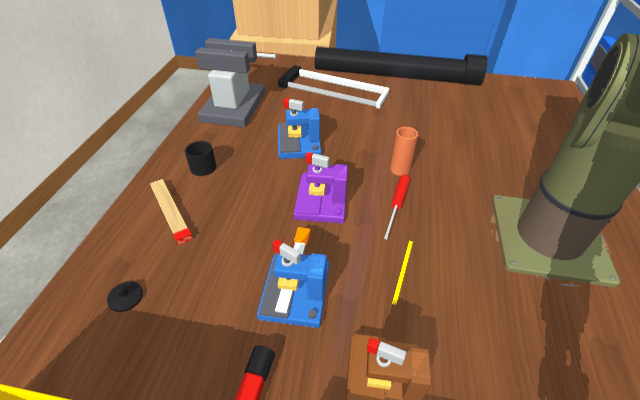

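The top view shows the target jig (blade handle orange) at about (240,190), with the bar's red end at (236,182). The side view confirms the blade in that jig's gap. The other blue jig at (420,160) is empty.

```bash
cat > h.py <<'E'
import numpy as np, cv2
from scipy.spatial.transform import Rotation as R
def ray(p,cp,z):
    K=cp["camera_matrix"]; d=np.linalg.solve(K,[p[0],p[1],1.]); d=R.from_quat(cp["orientation"]).apply([d[0],-d[1],-d[2]])
    e=np.array(cp["eye"]); return e+d*(z-e[2])/d[2]
def blob(mask,roi):
    x0,y0,x1,y1=roi; m=np.zeros(mask.shape,np.uint8); m[y0:y1,x0:x1]=mask[y0:y1,x0:x1]
    n,l,st,c=cv2.connectedComponentsWithStats(m)
    if n<2: return None
    i=1+np.argmax(st[1:,4]); return c[i],st[i],(l==i).astype(np.uint8)
def hsv(im): return cv2.cvtColor(im,cv2.COLOR_RGB2HSV)
E
python3 - <<'E'
from plant import *; from h import *
im=cv2.imread("pics/top0.png")[:,:,::-1].copy(); H=hsv(im); cp=camera_params("top")
roi=(205,165,305,225)
red=(((H[...,0]<5)|(H[...,0]>174))&(H[...,1]>150)&(H[...,2]>120)).astype(np.uint8)
gray=((H[...,1]<50)&(H[...,2]>130)).astype(np.uint8)
org=((H[...,0]>9)&(H[...,0]<20)&(H[...,1]>180)&(H[...,2]>190)).astype(np.uint8)
for n,m,z,ro in(("red",red,.13,(225,172,245,205)),("gray",gray,.13,(220,176,245,205)),("org",org,.03,(270,180,300,200)),("blade",gray,.028,(247,180,285,200))):
    b=blob(m,ro); print(n,b and (b[0],b[1],ray(b[0],cp,z)))
s=get_state();M=R.from_quat(s["eef_rot"]).as_matrix();print(M.round(3)); print(camera_params("wrist"))
cv2.imwrite("pics/crop.png",cv2.resize(im[160:235,200:310],None,fx=6,fy=6,interpolation=2)[:,:,::-1])
E
```

```text
red (array([235.12903226, 178.22580645]), array([232, 175,   7,   7,  31], dtype=int32), array([0.51670059, 0.21695898, 0.13      ]))
gray (array([227.91573034, 189.3988764 ]), array([220, 181,  19,  16, 178], dtype=int32), array([0.49147722, 0.23193573, 0.13      ]))
org (array([285.55294118, 191.81176471]), array([278, 186,  15,  12,  85], dtype=int32), array([0.5017741 , 0.11217251, 0.03      ]))
blade (array([261.81972789, 191.11904762]), array([247, 186,  31,  11, 294], dtype=int32), array([0.50291221, 0.17088146, 0.028     ]))
[[ 0.231 -0.    -0.973]
 [ 0.973 -0.002  0.231]
 [-0.002 -1.    -0.   ]]
{'camera_matrix': array([[340.14591832,   0.        , 321.99787395],
       [  0.        , 340.14591832, 197.48503223],
       [  0.        ,   0.        ,   1.        ]]), 'eye': array([0.06200084, 0.62636187, 0.3843511 ]), 'orientation': array([-0.12783045, -0.09957975,  0.61162748,  0.77437399])}
```

View pics/crop.png

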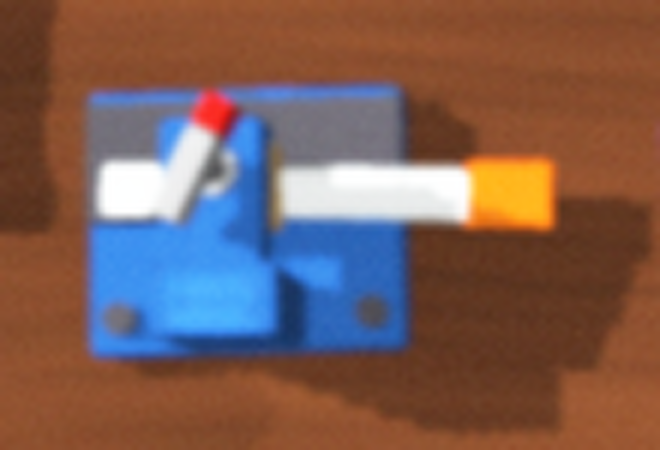

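The bar runs from (215,95) to (178,215) in the crop, so its centre is at about (0.500, 0.222). The blade is nearly parallel to world y. Moving above it for a close look.

>>> carry_out(offset=[[0.02, -0.04, 0.005], [0.03, -0.04, 0.005], [0.03, -0.035, 0], [0.03, -0.035, 0], [0.03, -0.035, 0], [0.03, -0.035, 0], [0.03, -0.035, 0], [0.03, -0.03, 0]], twist=[0, 0, 0, 0, 0, 0, 0, 0])

```text
clock: 1.1
tool_pos: [0.3749, 0.3214, 0.2486]
eef_rot: [0.555, 0.438, -0.439, -0.555]
contact_force: [0.8, 0.0, 0.3]
opening: 0.997
```

>>> carry_out(offset=[[0.03, -0.03, 0], [0.03, -0.03, 0], [0.03, -0.02, -0.005], [0.02, -0.01, -0.005], [0.01, -0.01, 0], [0, 0, 0], [0, 0, 0]], twist=[0, 0, 0, 0, 0, 0, 0])

```text
clock: 1.98
tool_pos: [0.4931, 0.2244, 0.2389]
eef_rot: [-0.554, -0.439, 0.439, 0.555]
contact_force: [-0.3, 0.1, -0.0]
opening: 0.998
```

```bash
python3 - <<'E'
from plant import *; from h import *
s=get_state();cp=camera_params("wrist");im=snapshot("wrist");print(s["clock"],s["tool_pos"],R.from_quat(s["eef_rot"]).as_matrix()[:,0],cp)
cv2.imwrite("pics/w1.png",im[:,:,::-1])
np.save("w1.npy",np.r_[cp["eye"],cp["orientation"]])
E
```

```text
1.975 [0.49309663 0.22439612 0.23889196] [2.28628771e-01 9.73513463e-01 6.49452482e-04] {'camera_matrix': array([[340.14591832,   0.        , 321.99787395],
       [  0.        , 340.14591832, 197.48503223],
       [  0.        ,   0.        ,   1.        ]]), 'eye': array([0.41101396, 0.24264233, 0.38531565]), 'orientation': array([-0.1266757 , -0.1002836 ,  0.61231836,  0.7739268 ])}
```

View pics/w1.png

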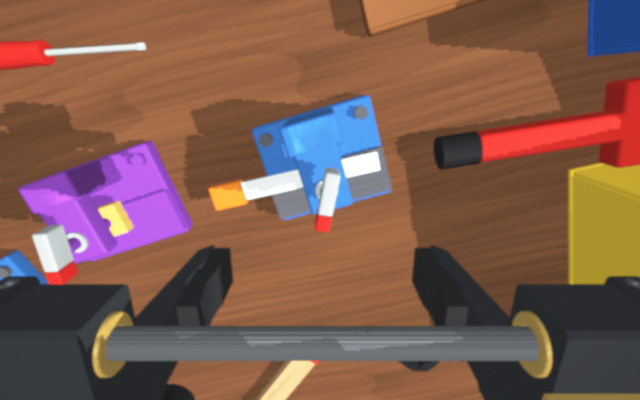

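The wrist view shows the bar from (333,172) to the red tip at (322,230), with the handle at (228,194) and the base's back edge from (254,130) to (372,97).

```bash
python3 - <<'E'
from plant import *; from h import *
im=cv2.imread("pics/w1.png")[:,:,::-1].copy(); H=hsv(im); v=np.load("w1.npy")
cp=dict(camera_matrix=camera_params("wrist")["camera_matrix"],eye=v[:3],orientation=v[3:])
red=((H[...,0]<6)|(H[...,0]>172))&(H[...,1]>140)&(H[...,2]>90)
gray=(H[...,1]<60)&(H[...,2]>110)
bar=cv2.morphologyEx((red|gray).astype(np.uint8),cv2.MORPH_OPEN,np.ones((7,7),np.uint8))
b=blob(bar,(312,165,345,235)); rc=cv2.minAreaRect(cv2.findNonZero(b[2])); P=cv2.boxPoints(rc)
W=np.array([ray(p,cp,.13)[:2] for p in P]); print(b[1],rc,W.round(4).tolist(),W.mean(0))
rb=blob(red.astype(np.uint8),(305,200,345,240)); rw=ray(rb[0],cp,.13)[:2]; print("red",rb[0],rw)
e=[W[1]-W[0],W[2]-W[1]]; L=max(e,key=np.linalg.norm); L=L*np.sign(L@(rw-W.mean(0))); print("bar len",[np.linalg.norm(x) for x in e],"ang",np.degrees(np.arctan2(L[1],L[0])))
# handle & blade
org=((H[...,0]>8)&(H[...,0]<22)&(H[...,1]>180)&(H[...,2]>180)).astype(np.uint8)
o=blob(org,(200,170,260,215)); g1=blob(gray.astype(np.uint8),(240,165,303,205)); g2=blob(gray.astype(np.uint8),(342,140,385,185))
Q=[ray(x[0],cp,z)[:2] for x,z in((o,.03),(g1,.028),(g2,.028))]; print(Q)
d=Q[2]-Q[0];print("blade yaw",np.degrees(np.arctan2(-d[0],d[1])))
# jig base footprint (blue+dark bed): back edge line
blue=((H[...,0]>100)&(H[...,0]<118)&(H[...,1]>150)&(H[...,2]>60)).astype(np.uint8)
j=blob(blue,(235,85,400,230))[2]
pts=[]
for x in range(262,365,4):
    ys=np.nonzero(j[:,x])[0]; pts.append(ray((x,ys[0]),cp,.025)[:2])
pts=np.array(pts);l=cv2.fitLine(pts.astype(np.float32),cv2.DIST_HUBER,0,.001,.001).ravel();print("back edge yaw",np.degrees(np.arctan(-l[0]/l[1])),l, "res",np.abs((pts-l[2:])@[-l[1],l[0]]).max())
E
```

```text
[ 315  169   25   63 1028] ((324.8918762207031, 199.64865112304688), (21.700664520263672, 63.458011627197266), 9.462322235107422) [[0.5188, 0.2063], [0.4698, 0.2267], [0.4763, 0.2421], [0.5259, 0.2226]] [0.49767963 0.22442844]
red [322.65833333 223.32916667] [0.51630789 0.2183313 ]
bar len [np.float64(0.053101973064233254), np.float64(0.016737458095960434)] ang -22.680241983166255
[array([0.50107229, 0.1138348 ]), array([0.50567276, 0.16835565]), array([0.50527596, 0.26831179])]
blade yaw -1.5587661961668877
back edge yaw 2.6093962 [ 0.04552681 -0.9989631   0.43528244  0.23121683] res 0.0004692980974062211
```

>>> carry_out(offset=[[0.006, -0.0015, -0.02], [0, 0, -0.025], [0, 0, -0.025], [0, 0, -0.02], [0, 0, -0.01], [0, 0, 0], [0, 0, 0]], twist=[-4, -4, 0, 0, 0, 0, 0], grip=0.05, newtons=20)

```text
clock: 2.9
tool_pos: [0.5005, 0.2221, 0.1395]
eef_rot: [0.584, 0.399, -0.398, -0.584]
contact_force: [0.4, 0.2, -0.1]
opening: 0.567
```

```bash
python3 - <<'E'
from plant import *; from h import *
s=get_state();cp=camera_params("wrist");im=snapshot("wrist");M=R.from_quat(s["eef_rot"]).as_matrix();print(s["clock"],s["tool_pos"],M[:,0],s["contact_force"],s["opening"])
# projected grasp point at finished height, for a check against the bar
d=R.from_quat(cp["orientation"]).inv()
def px(p): c=d.apply(np.array(p)-cp["eye"]); K=cp["camera_matrix"]; return (K@[c[0],-c[1],-c[2]]/-c[2])[:2]
q=px([*s["tool_pos"][:2],.13]); print(q)
im=im[:,:,::-1].copy(); cv2.drawMarker(im,tuple(int(round(a)) for a in q),(0,255,0),0,8,1)
cv2.imwrite("pics/w2.png",im)
E
```

```text
2.9 [0.5005367  0.22211936 0.139507  ] [0.36364455 0.93153699 0.00121614] [ 0.40716545  0.20683064 -0.0958919 ] 0.566627099903616
[324.268482   255.61724491]
```

View pics/w2.png

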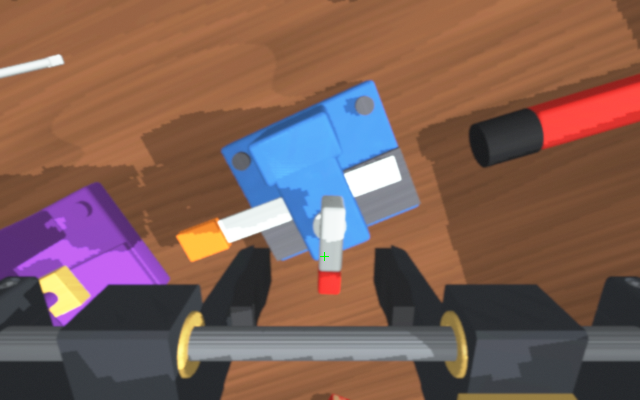

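The bar sits at about (331,250), slightly right of the jaw centre (324,255). Measuring the offset.

```bash
python3 - <<'E'
from plant import *; from h import *
im=cv2.imread("pics/w2.png")[:,:,::-1].copy(); H=hsv(im); cp=camera_params("wrist")
red=(((H[...,0]<6)|(H[...,0]>172))&(H[...,1]>140)&(H[...,2]>90)).astype(np.uint8)
b=blob(red,(310,262,350,300)); rc=cv2.minAreaRect(cv2.findNonZero(b[2])); print(b[1],rc)
gray=(H[...,1]<60)&(H[...,2]>90)
for y in (196,200,204,208,212,245,250,255,262,268,276,282,288): 
    xs=np.nonzero((gray|(red>0))[y,305:355])[0]+305; print(y,xs.min() if len(xs) else 0,xs.max() if len(xs) else 0, im[y,335])
L=[ray(p,cp,.13)[:2] for p in((319,293),(341,293),(320.5,262),(342,262),(333,208),(333,196))]; print(np.round(L,4))
E
```

```text
[318 270  23  25 508] ((329.0, 282.0), (24.0, 22.0), 90.0)
196 324 354 [133 149 171]
200 322 342 [141 146 146]
204 322 342 [144 149 148]
208 322 343 [210 219 218]
212 321 344 [243 247 247]
245 320 341 [193 202 201]
250 320 344 [194 202 202]
255 310 341 [195 204 201]
262 319 341 [195 203 202]
268 319 340 [196 204 203]
276 318 340 [247  61  55]
282 318 340 [254  66  61]
288 318 340 [253  66  59]
[[0.5205 0.2113]
 [0.5248 0.2222]
 [0.5034 0.2189]
 [0.5075 0.2292]
 [0.4779 0.2355]
 [0.4721 0.2377]]
```

>>> carry_out(offset=[[0, 0.004, -0.01], [0, 0, -0.0175], [0, 0, -0.01], [0, 0, 0], [0, 0, 0]], twist=[-1.5, 0, 0, 0, 0])

```text
clock: 3.58
tool_pos: [0.5004, 0.2258, 0.1015]
eef_rot: [-0.589, -0.391, 0.391, 0.589]
contact_force: [0.3, 0.1, 0.4]
opening: 0.565
```

>>> carry_out(offset=[[0, 0, 0], [0, 0, 0], [0, 0, 0], [0, 0, 0], [0, 0, 0], [0, 0, 0]], twist=[0, 0, 0, 0, 0, 0], grip=0.0, newtons=20)

```text
clock: 4.32
tool_pos: [0.5007, 0.2268, 0.1014]
eef_rot: [-0.589, -0.392, 0.39, 0.589]
contact_force: [1.5, 3.3, -1.1]
opening: 0.133
```

```bash
python3 - <<'E'
from plant import *; from h import *
s=get_state();print(s["clock"],s["tool_pos"],R.from_quat(s["eef_rot"]).as_matrix()[:,0],s["contact_force"],s["moment"],s["opening"]*88.1,s["q"])
E
```

```text
4.325 [0.50070175 0.22682943 0.10139761] [0.38765515 0.92180168 0.00227026] [ 1.45998187  3.3316108  -1.05475326] [ 0.62343285 -0.25276028 -0.04917857] 11.719243424915845 [-0.4284087   0.79717102 -0.13486078  1.90906278  0.22186242  0.44741365
  0.44934081]
```

>>> carry_out(offset=[[0, 0.001, 0], [0, 0, 0], [0, 0, 0], [0, 0, 0], [0, 0, 0], [0, 0, 0], [0, 0, 0], [0, 0, 0]], twist=[-4, -6, -6, -6, -6, -4, 0, 0])

```text
clock: 5.32
tool_pos: [0.501, 0.2272, 0.1014]
eef_rot: [-0.674, -0.215, 0.213, 0.674]
contact_force: [2.8, 3.4, -2.3]
opening: 0.132
```

```bash
python3 - <<'E'
from plant import *; from h import *
s=get_state();x=R.from_quat(s["eef_rot"]).as_matrix()[:,0];print(s["clock"],s["tool_pos"],np.degrees(np.arctan2(x[1],x[0])),s["contact_force"],s["moment"],s["opening"]*88.1,s["q"][6])
E
```

```text
5.325 [0.50097341 0.22716644 0.10141716] 35.22406859618084 [ 2.78157691  3.4119284  -2.33395876] [ 0.51329649 -0.55880996 -0.03001857] 11.590122954108228 0.10445015206678696
```

>>> carry_out(offset=[[0, 0, 0], [0, 0, 0], [0, 0, 0], [0, 0, 0], [0, 0, 0], [0, 0, 0], [0, 0, 0], [0, 0, 0]], twist=[-6, -6, -6, -6, -6, -3, 0, 0])

```text
clock: 6.32
tool_pos: [0.5014, 0.2273, 0.1014]
eef_rot: [-0.707, -0.015, 0.013, 0.707]
contact_force: [4.9, 3.7, -2.9]
opening: 0.137
```

```bash
python3 - <<'E'
from plant import *; from h import *
s=get_state();x=R.from_quat(s["eef_rot"]).as_matrix()[:,0];print(s["clock"],s["tool_pos"],np.degrees(np.arctan2(x[1],x[0])),s["contact_force"],s["moment"],s["opening"]*88.1,s["q"][6])
E
```

```text
6.325 [0.50138536 0.2272874  0.10139024] 2.2205578951565195 [ 4.87032285  3.68751038 -2.94765755] [ 0.55297285 -0.74034031 -0.03356632] 12.036829988445103 -0.24513752393292146
```

Angle reached. Relieving the sideways load, then opening, rising and looking.

>>> carry_out(offset=[[0, 0, 0], [0, 0, 0], [0, 0, 0], [0, 0, 0], [0, 0, 0]], twist=[0, 0, 0, 0, 0], grip=0.05)

```text
clock: 6.95
tool_pos: [0.5, 0.2266, 0.1012]
eef_rot: [0.707, 0.013, -0.013, -0.707]
contact_force: [0.4, -0.2, 0.2]
opening: 0.567
```

>>> carry_out(offset=[[0, 0, 0.01], [0, 0, 0.03], [-0.01, 0, 0.04], [-0.02, 0, 0.03], [-0.01, 0, 0.02], [0, 0, 0], [0, 0, 0]], twist=[0, 0, 0, 0, 0, 0, 0])

```text
clock: 7.82
tool_pos: [0.4603, 0.2266, 0.2309]
eef_rot: [0.707, 0.013, -0.013, -0.707]
contact_force: [0.7, -0.3, -0.2]
opening: 0.564
```

```bash
python3 - <<'E'
from plant import *; from h import *
s=get_state();cp=camera_params("wrist");im=snapshot("wrist");print(s["clock"],s["tool_pos"],s["contact_force"])
np.save("w3.npy",np.r_[cp["eye"],cp["orientation"]]);cv2.imwrite("pics/w3.png",im[:,:,::-1])
sd=snapshot("side")[:,:,::-1];cv2.imwrite("pics/s3.png",sd);cv2.imwrite("pics/s3c.png",cv2.resize(sd[215:335,240:350],None,fx=5,fy=5,interpolation=2))
E
```

```text
7.825 [0.46034828 0.22658814 0.23092786] [ 0.73646866 -0.33209939 -0.1920024 ]
```

View pics/w3.png

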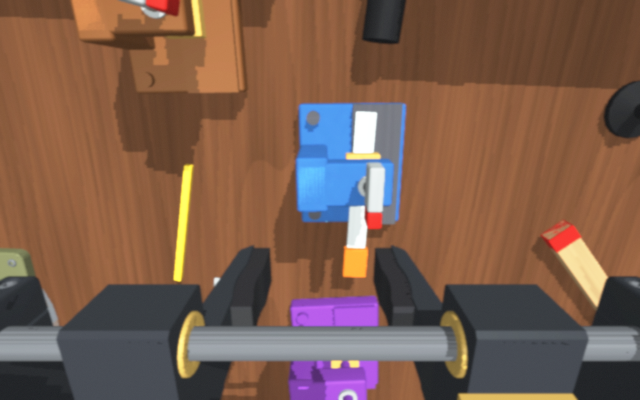

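View pics/s3c.png

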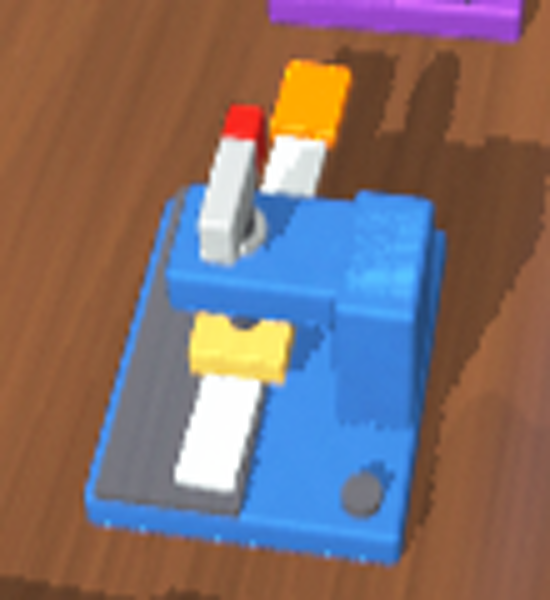

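The bar's red end at (375,220) points to the handle side. The shoe is down on the blade and the blade is in place. One numeric check of the bar angle against the base edge.

```bash
python3 - <<'E'
from plant import *; from h import *
im=cv2.imread("pics/w3.png")[:,:,::-1].copy(); H=hsv(im); v=np.load("w3.npy")
cp=dict(camera_matrix=camera_params("wrist")["camera_matrix"],eye=v[:3],orientation=v[3:])
red=((H[...,0]<6)|(H[...,0]>172))&(H[...,1]>140)&(H[...,2]>90)
gray=(H[...,1]<60)&(H[...,2]>90)
b=(red|gray)
def fit(pts): 
    l=cv2.fitLine(np.float32(pts),cv2.DIST_HUBER,0,.001,.001).ravel(); return np.degrees(np.arctan(-l[0]/l[1])).round(2)
E=[ray((370+np.nonzero(b[y,370:395])[0].max(),y),cp,.13)[:2] for y in range(172,224,2)]
print("bar right edge yaw",fit(E))
blue=(H[...,0]>100)&(H[...,0]<118)&(H[...,1]>130)&(H[...,2]>50)
for n,f,ys in(("back",min,list(range(108,145,2))),("front",max,range(108,214,3))):
    print(n,fit([ray((280+f(np.nonzero(blue[y,280:420])[0]),y),cp,.02)[:2] for y in ys]))
E
```

```text
bar right edge yaw 5.96
back 3.12
front 2.56
```

```bash
python3 -c "
from plant import *
print(job.finish_job())"
```

```text
the job is handed in; nothing more can be done
None
```

I gripped the bar of the jig holding the gauge blade, turned it about 65° clockwise, let go and raised the arm clear. The job is handed in, at about 8 s on the robot's clock. No verdict is reported.

**Screw setting:** the gripper's final angle puts the screw at about 1.3. The last wrist picture, comparing the bar's edge with the jig's base, gives about 1.25. The two differ by about 3°, and both are inside the 1.05 to 1.5 range. At 15 N per rad past contact, that is roughly 4 N on the blade; I did not measure the shoe's force directly.

**Other checks:**
- The pictures after release show the shoe down on the blade, the bar's red end towards the handle, and the blade still lying in the gap.
- Every wrist force I read stayed under about 7 N.
- The blade's angle and the jig's base edge differed by about 4° in my first measurement, against the 3° stated. I took the jig's yaw from the base edge, and the final picture agreed with it (2.6° to 3.1°).

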